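# Find the loose bolt on the cutter's guide bar and hold its cap open

### The arm

A 6-joint arm with a two-finger parallel gripper is mounted at the origin on the work surface. World frame = base frame: x ahead of the robot, y to its left, z up, the work surface at z = 0. Lengths are in m, angles in degrees, forces in N, time in s.
With the tool pointing down it reaches from about 0.375 to 0.9 m from the base axis. Payload 3.1 kg.
Tool frame: the origin (TCP) lies on the front face of the gripper's body, between the roots of the fingers; the fingertips stand 70 mm ahead of it and the grasp point (between the pads) lies 51 mm ahead of it (bot.tip_extent is the distance from the TCP to the fingertips, in m); z points along the fingers, x is the direction in which the jaws open and shut, and the axes are right-handed (so a half turn about z gives the same grasp; the last joint's range is limited). The gripper opens to 87 mm and grips with 3 to 60 N. Pads are 19 mm wide; open, the fingers measure 117 mm over their backs; the gripper's body (75 mm by 190 mm) begins 51 mm behind the grasp point.
Start: joints at [61.335, 30.224, 82.088, -0, 67.689, -10.227], TCP at [0.198, 0.593, 0.292] pointing down, gripper open.
Joint ranges: [-176.69, 176.69], [-43.24, 126.21], [12.49, 139.97], [-82, 262], [0, 151.66], [-163.58, 163.58]. Speed limits (degrees/s): [159.86, 159.86, 180, 180, 180, 180].

### API

Orientations are given as a 3x3 rotation matrix whose columns are the frame's x, y, z axes.
In Python, from rig import bot, viewer, ticket gives the robot as it stands. The module is installed in compiled form; this text tells all that it offers.
- The arm moves only by the tool arm_command, never from a script. Its argument "targets" is a list of rows, each an object with "rot": the turn, a rotation vector about the tool's x, y, z in degrees, a list of three; "offset": the shift along the tool's x, y, z in cm, a list of three; "gripper": the closure, from 0 (fully open) to 1 (shut). A call has 1 to 8 rows; each row is the pose to reach, as a shift and turn from the pose commanded when the call began, along the tool's axes at that moment; what a row does not reach only later rows make up. A row lasts 1/10 s, in which the tool goes at most 50 mm and 8.59 degrees, less where a joint would pass 70% of its speed; a pose out of reach is approached as far as the arm can. A call with a gripper value outside its range is refused whole. The fingers move at their own pace and stop on an object; the grip force is fixed at half the most. Time passes only in rows, so rows that repeat a pose let the fingers close. It gives the time, the measured TCP pose, the force and the opening at its end, in the units of the state.
- bot.read_state(): the state, without advancing time (a new reading comes with each control period).
- viewer.capture(name): name is "side" or "top" or "wrist"; returns a dict with "frame" (420x560x3 uint8, red, green, blue), "fx", "fy", "cx", "cy" (pixels), "view" (4x4, takes a point from world to camera coordinates). Camera axes: x right, y down, z forward; pixel columns grow to the right and rows downward; lengths in m; the calibration is good to about 2 mm. A picture is of the moment at which its call begins. There is no depth.
- ticket.hand_in(): hands the job in, once; it reports no verdict.
The state is a dict: "time_s": time; "joint_positions": joint angles; "qvel": joint speeds; "tau": joint torques, N m; "position": TCP position; "tcp_rot": TCP orientation; "force": force on the tool from outside, world axes, zero at the start; "moment": the same for the moment, N m; "opening": opening from 0.0 (shut) to 1.0 (fully open).
Only numpy, scipy, OpenCV 4.12 (cv2) and the standard library are available. Lean on these libraries where they do the work, as an engineer would, in place of code of your own. Each camera call takes 0.05 s, during which the arm holds its last target. There are 200 camera calls.

### The job

Make the mount-board cutter's guide bar firm by turning the end knob on the robot's left, and after it the one on its right, clockwise to their stops; then tap down on the three steel bolt heads until you find the loose one, which drops when pressed. Pinch the red tab of that bolt's blue cap, lift the cap well open (about 45 degrees) and finish while still holding it there with the gripper, so that the bolt can be seen to. Keep the other two caps down, and leave the jar, the cup and the tape roll where they are.

Things in the scene. Friction and masses are not known exactly. Their poses are not given: they have to be found in the camera images.
- rail: Guide bar of a mount-board cutter: fixed aluminium bar 90 x 476 x 50 mm (x, y, z; 100 mm across and 52 mm high at its black end plates) lying across the table. Origin at the centre of its underside, on the table; x across the bar, away from the robot, y along the bar to the robot's left, z up. On its top (50 mm up) stand, along y: a black knob at +185 mm, bolt 1 at +90, bolt 2 at 0, bolt 3 at -90, a second black knob at -185 mm. It does not move in a run.
- knob_left (a joint): Angle in rad of the left end knob (bar y = +185 mm). 0: its grip bar lies along the bar's x axis; grows clockwise seen from above up to its hard end stop at 1.4. Starts between 0 and 0.5. Friction about 0.06 N m; stays where it is left.
- knob_left_grip (a point): Grip point of the left knob, on its axis 37 mm above the bar's top (87 mm above the table). The black grip bar is 42 mm long along this point's own x, 14 mm wide along its y, spans from 14 to 44 mm above the bar's top, and turns with the knob. Below it are a 44 mm disc and a fixed 68 mm round base plate.
- knob_right (a joint): Angle in rad of the right end knob (bar y = -185 mm). 0: its grip bar lies along the bar's x axis; grows clockwise seen from above up to its hard end stop at 1.4. Starts between 0 and 0.5. Friction about 0.06 N m; stays where it is left.
- knob_right_grip (a point): Grip point of the right knob, on its axis 37 mm above the bar's top (87 mm above the table). The black grip bar is 42 mm long along this point's own x, 14 mm wide along its y, spans from 14 to 44 mm above the bar's top, and turns with the knob. Below it are a 44 mm disc and a fixed 68 mm round base plate.
- bolt_1 (a joint): How far in m the left (robot's left, +y) bolt has dropped: 0 at the start. A tight bolt does not give (under 1 mm); the loose bolt yields at about 3 N, drops 8 mm to a hard stop and stays down. Which of the three is loose differs from run to run and does not show before it is tapped.
- bolt_1_top (a point): Centre of the top face of the left (robot's left, +y) steel bolt head (22 mm diameter, 14 mm high), at bar x = 0, y = +90 mm, 76 mm above the table at the start and 17 mm above the blue cap around it. Moves down with the bolt.
- bolt_2 (a joint): How far in m the middle bolt has dropped: 0 at the start. A tight bolt does not give (under 1 mm); the loose bolt yields at about 3 N, drops 8 mm to a hard stop and stays down. Which of the three is loose differs from run to run and does not show before it is tapped.
- bolt_2_top (a point): Centre of the top face of the middle steel bolt head (22 mm diameter, 14 mm high), at bar x = 0, y = 0 mm, 76 mm above the table at the start and 17 mm above the blue cap around it. Moves down with the bolt.
- bolt_3 (a joint): How far in m the right (-y) bolt has dropped: 0 at the start. A tight bolt does not give (under 1 mm); the loose bolt yields at about 3 N, drops 8 mm to a hard stop and stays down. Which of the three is loose differs from run to run and does not show before it is tapped.
- bolt_3_top (a point): Centre of the top face of the right (-y) steel bolt head (22 mm diameter, 14 mm high), at bar x = 0, y = -90 mm, 76 mm above the table at the start and 17 mm above the blue cap around it. Moves down with the bolt.
- cap_1 (a joint): Opening angle in rad of the left (robot's left, +y) bolt's blue cap: 0 shut (lying flat), up to 1.3. The cap is a frame 80 x 46 x 6 mm around its bolt head, hinged at its far edge about a line along the bar's y axis at bar x = +35 mm, 56 mm above the table; its near edge with the red tab swings up and away from the robot. It falls shut when let go.
- tab_1: Red upright tab fixed to the near edge of the left (robot's left, +y) bolt's cap: 45 x 12 x 30 mm (x, y, z), origin at its centre, axes as the bar's when the cap is shut. It juts out in front of the bar: shut, its centre is at bar x = -65 mm, y = +90 mm, 68 mm above the table, 100 mm from the hinge line towards the robot and 12 mm above it; free air 53 mm down to the table below it. Pinch it across its 12 mm from above. Cap and tab weigh 0.18 kg together.
- cap_2 (a joint): Opening angle in rad of the middle bolt's blue cap: 0 shut (lying flat), up to 1.3. The cap is a frame 80 x 46 x 6 mm around its bolt head, hinged at its far edge about a line along the bar's y axis at bar x = +35 mm, 56 mm above the table; its near edge with the red tab swings up and away from the robot. It falls shut when let go.
- tab_2: Red upright tab fixed to the near edge of the middle bolt's cap: 45 x 12 x 30 mm (x, y, z), origin at its centre, axes as the bar's when the cap is shut. It juts out in front of the bar: shut, its centre is at bar x = -65 mm, y = 0 mm, 68 mm above the table, 100 mm from the hinge line towards the robot and 12 mm above it; free air 53 mm down to the table below it. Pinch it across its 12 mm from above. Cap and tab weigh 0.18 kg together.
- cap_3 (a joint): Opening angle in rad of the right (-y) bolt's blue cap: 0 shut (lying flat), up to 1.3. The cap is a frame 80 x 46 x 6 mm around its bolt head, hinged at its far edge about a line along the bar's y axis at bar x = +35 mm, 56 mm above the table; its near edge with the red tab swings up and away from the robot. It falls shut when let go.
- tab_3: Red upright tab fixed to the near edge of the right (-y) bolt's cap: 45 x 12 x 30 mm (x, y, z), origin at its centre, axes as the bar's when the cap is shut. It juts out in front of the bar: shut, its centre is at bar x = -65 mm, y = -90 mm, 68 mm above the table, 100 mm from the hinge line towards the robot and 12 mm above it; free air 53 mm down to the table below it. Pinch it across its 12 mm from above. Cap and tab weigh 0.18 kg together.
- jar: Amber glass jar with yellow lid, 68 mm diameter, 100 mm high, standing left of the bar; leave it alone. Origin at the centre of its underside.
- cup: White cup, 74 mm diameter, 85 mm high, standing right of the bar; leave it alone. Origin at the centre of its underside.
- tape: Yellow tape roll, 90 mm diameter, 24 mm high, lying behind the bar; leave it alone. Origin at the centre of its underside.

How it is judged (in metres and radians):
On the way, in this order (a step that is already met when the one before it is completed fails the run):
1. the left knob is turned to its stop (value of joint knob_left above 1.28 rad), for 0.1 s.
2. then the right knob is turned to its stop (value of joint knob_right above 1.28 rad), for 0.1 s.
3. the loose bolt is tapped and drops (value of joint any of bolt_1, bolt_2, bolt_3 above 0.005 m), for 0.1 s.
4. the loose bolt's cap is lifted open (((value of joint bolt_1 above 0.005 m and value of joint cap_1 above 0.6 rad) or (value of joint bolt_2 above 0.005 m and value of joint cap_2 above 0.6 rad) or (value of joint bolt_3 above 0.005 m and value of joint cap_3 above 0.6 rad))), for 0.2 s.
At the end, for the whole second after the job is handed in: Both knobs within 0.15 rad of their stops (above 1.25 rad); the loose bolt dropped more than 5 mm; its cap open more than 0.6 rad and still, carried by the fingers on its red tab (contact force above 0.3 N); the other two caps below 0.15 rad (value of joint each of knob_left, knob_right above 1.25 rad and (((value of joint bolt_1 above 0.005 m and value of joint cap_1 above 0.6 rad) and contact force between the fingers and tab_1 above 0.3 N and velocity of joint cap_1 below 0.1 rad/s and value of joint each of cap_2, cap_3 below 0.15 rad) or ((value of joint bolt_2 above 0.005 m and value of joint cap_2 above 0.6 rad) and contact force between the fingers and tab_2 above 0.3 N and velocity of joint cap_2 below 0.1 rad/s and value of joint each of cap_1, cap_3 below 0.15 rad) or ((value of joint bolt_3 above 0.005 m and value of joint cap_3 above 0.6 rad) and contact force between the fingers and tab_3 above 0.3 N and velocity of joint cap_3 below 0.1 rad/s and value of joint each of cap_1, cap_2 below 0.15 rad))); the arm keeps its last pose, push and grip.
It fails at once if the cap of a bolt that has not dropped is lifted (above 0.3 rad) ((value of joint cap_1 above 0.3 rad and value of joint bolt_1 below 0.005 m) or (value of joint cap_2 above 0.3 rad and value of joint bolt_2 below 0.005 m) or (value of joint cap_3 above 0.3 rad and value of joint bolt_3 below 0.005 m)).
It fails at once if the jar, cup or tape roll is pushed more than 40 mm away or knocked over (distance of any of jar, cup, tape from where it was at the start of the episode above 0.04 m or angle between any of jar, cup, tape's own z axis and vertical above 0.5 rad).
It also fails if it takes over 72 s, if anything falls off the work surface, if the arm or the gripper's body presses on something with over 40 N, if the wrist force passes 120 N, or if a joint passes its speed limit or range.

## Working session

There is one attempt and no reset: what is moved stays moved. The work goes in short steps, Python scripts to look and compute and a tool call to move; the robot and the scene stay as the last step left them, time stands still between calls to the robot, and variables do not carry over. Pictures are saved under pics/ and viewed, about 8 in all and at most 12, crops included, and the job is handed in when it is done.

Besides the shell and the picture viewer there is one more tool, called as name(argument=value, ...) on one line, values as JSON. arm_command: Moves the arm, as the interface text tells. Its arguments: {"type":"object","properties":{"targets":{"type":"array"}},"required":["targets"]}

```bash
mkdir -p pics; python3 - <<'E'
from rig import bot, viewer
import cv2,numpy as np,json
for n in ["top","side"]:
    c=viewer.capture(n); cv2.imwrite(f"pics/{n}0.png",c["frame"][:,:,::-1])
    print(n,c["fx"],c["fy"],c["cx"],c["cy"],np.round(c["view"],4).tolist())
s=bot.read_state();print(s["time_s"],s["position"],np.round(s["tcp_rot"],4).tolist(),s["opening"],s["force"])
E
```

```text
top 419.09744062845226 419.09744062845226 288.38498597799344 210.47407698086792 [[0.0065, -0.9998, 0.0175, 0.0153], [-0.9833, -0.0096, -0.1815, 0.5965], [0.1816, -0.016, -0.9832, 0.9521], [0.0, 0.0, 0.0, 1.0]]
side 380.8625263223985 380.8625263223985 275.40164761587283 217.14129831683087 [[0.8242, -0.5661, 0.0143, -0.4702], [-0.3278, -0.4975, -0.8031, 0.28], [0.4618, 0.6572, -0.5957, 0.7377], [0.0, 0.0, 0.0, 1.0]]
0.1 [0.19739267 0.59246398 0.29138049] [[0.3163, 0.9487, -0.0009], [0.9487, -0.3163, -0.0017], [-0.0019, -0.0003, -1.0]] 0.9995140538409781 [-0.00700331 -0.16984708 -0.271966  ]
```

View pics/top0.png

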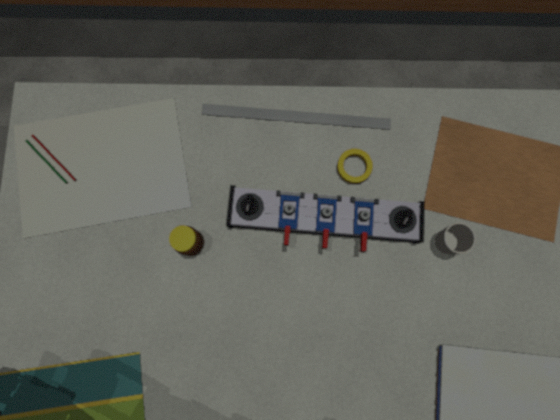

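The top view shows the bar at about (228–424, 185–243). The knobs are at (250,207) and (403,219), and the bolts at (290,208), (327,211) and (364,215). I'll enlarge this area to read it more closely.

```bash
python3 - <<'E'
import cv2
a=cv2.imread("pics/top0.png")[175:260,220:430]
a=cv2.convertScaleAbs(cv2.resize(a,None,fx=3.8,fy=3.8,interpolation=cv2.INTER_CUBIC),alpha=1.5,beta=20)
cv2.imwrite("pics/c0.png",a)
E
```

```text
(no output)
```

View pics/c0.png

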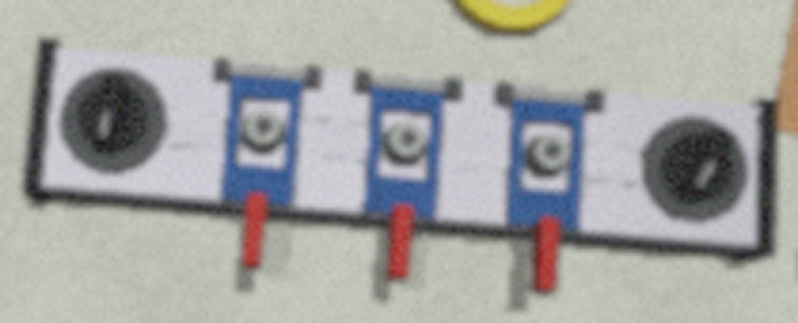

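```bash
cat > h.py <<'E'
import numpy as np
from rig import bot, viewer
def unproj(c,u,v,z):
    V=c["view"];R=V[:3,:3];o=-R.T@V[:3,3]
    d=R.T@np.array([(u-c["cx"])/c["fx"],(v-c["cy"])/c["fy"],1]);return (o+d*(z-o[2])/d[2])
def proj(c,p):
    q=c["view"][:3,:3]@np.asarray(p)+c["view"][:3,3];return np.array([c["cx"]+c["fx"]*q[0]/q[2],c["cy"]+c["fy"]*q[1]/q[2]])
E
python3 - <<'E'
from h import *
c=viewer.capture("top")
f=lambda u,v,z:unproj(c,220+u/3.8,175+v/3.8,z)
B=[f(264,128,.076),f(406,141,.076),f(549,154,.076)]
K=[f(114,120,.055),f(694,169,.055)]
for p in B+K: print(p.round(4))
P=np.array([B[0],B[1],B[2],K[0],K[1]])[:,:2]; t=np.array([.09,0,-.09,.185,-.185])
A=np.c_[t,np.ones(5)];s,*_=np.linalg.lstsq(A,P,rcond=None);print("origin",s[1],"ydir",s[0],np.linalg.norm(s[0]),"yaw",np.degrees(np.arctan2(-s[0][0],s[0][1])),"res",(A@s-P).round(4).tolist())
for a,b in [((107,112),(102,135)),((714,160),(698,187))]:
    A_,B_=f(*a,.094),f(*b,.094);d=A_-B_;print(A_.round(4),B_.round(4),np.degrees(np.arctan2(d[1],d[0])))
E
```

```text
[0.5967 0.018  0.076 ]
[ 0.5894 -0.07    0.076 ]
[ 0.582  -0.1586  0.076 ]
[0.6049 0.1124 0.055 ]
[ 0.5769 -0.2545  0.055 ]
origin [ 0.5899826  -0.07054787] ydir [0.07661497 0.98942526] 0.9923871217479917 yaw -4.427795252605731 res [[0.0002, 0.0006], [0.0006, -0.0006], [0.001, -0.001], [-0.0007, 0.0001], [-0.0011, 0.0009]]
[0.6022 0.1137 0.094 ] [0.588  0.1164 0.094 ] -10.6819975237656
[ 0.5762 -0.2555  0.094 ] [ 0.5595 -0.245   0.094 ] -32.18041057426958
```

View pics/side0.png

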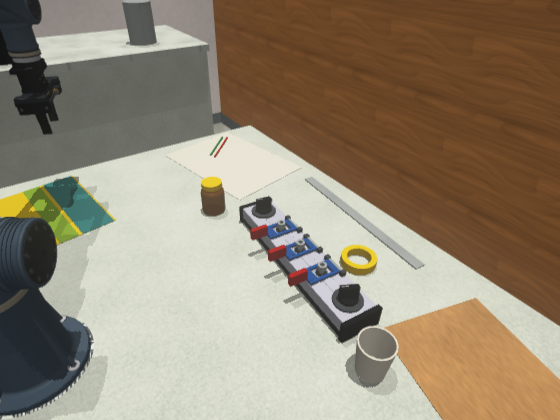

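The side view matches the top view: the knob grips are nearly across the bar, and the jar and cup stand clear. Next I'll work out the moves.

```bash
cat >> h.py <<'E'
from scipy.spatial.transform import Rotation as Ro
O=np.array([0.590,-0.0705,0]);YAW=-4.43
Rb=Ro.from_euler('z',YAW,degrees=True).as_matrix()
def bar(x,y,z): return O+Rb@np.array([x,y,z])
def Rdown(yaw):  # yaw of tool x
    a=np.radians(yaw);x=np.array([np.cos(a),np.sin(a),0]);z=np.array([0,0,-1.]);return np.c_[x,np.cross(z,x),z]
def move(g,R):   # grasp point g world, R tool; prints offset cm and rot
    s=bot.read_state();R0=np.array(s["tcp_rot"]);t=np.asarray(g)-0.051*R[:,2]
    print("offset cm",(100*R0.T@(t-s["position"])).round(2),"rot",Ro.from_matrix(R0.T@R).as_rotvec(degrees=True).round(1))
def st():
    s=bot.read_state();R=np.array(s["tcp_rot"]);print(round(s["time_s"],2),"grasp",(s["position"]+.051*R[:,2]).round(4),"yaw",np.degrees(np.arctan2(R[1,0],R[0,0])).round(1),"bar",(Rb.T@(s["position"]+.051*R[:,2]-O)).round(4),"F",np.round(s["force"],1),"op",round(s["opening"],3))
E
python3 -c "
from h import *
move(bar(0,.185,.19),Rdown(79.6))"
```

```text
offset cm [-32.52  53.73   5.09] rot [-0.   0.1 -8. ]
```

arm_command(targets=[{"rot":[0,0.1,-8],"offset":[-32.5,53.7,5.1],"gripper":0.3},{"rot":[0,0.1,-8],"offset":[-32.5,53.7,5.1],"gripper":0.3},{"rot":[0,0.1,-8],"offset":[-32.5,53.7,5.1],"gripper":0.3},{"rot":[0,0.1,-8],"offset":[-32.5,53.7,5.1],"gripper":0.3},{"rot":[0,0.1,-8],"offset":[-32.5,53.7,5.1],"gripper":0.3},{"rot":[0,0.1,-8],"offset":[-32.5,53.7,5.1],"gripper":0.3},{"rot":[0,0.1,-8],"offset":[-32.5,53.7,5.1],"gripper":0.3},{"rot":[0,0.1,-8],"offset":[-32.5,53.7,5.1],"gripper":0.3}])

```text
time_s: 0.95
position: [0.4569, 0.2875, 0.2596]
tcp_rot: [[0.181, 0.983, 0.0], [0.983, -0.181, 0.002], [0.002, -0.0, -1.0]]
force: [0.7, 0.7, -0.8]
opening: 0.699
```

```bash
python3 -c "
from h import *
st();move(bar(0,.185,.19),Rdown(79.6))"
```

```text
0.95 grasp [0.4569 0.2876 0.2086] yaw 79.6 bar [-0.1604  0.3467  0.2086] F [ 0.7  0.7 -0.8] op 0.699
offset cm [-14.4   17.64   1.83] rot [-0.  -0.1 -0. ]
```

arm_command(targets=[{"rot":[0,0,0],"offset":[-14.4,17.6,1.8],"gripper":0.3},{"rot":[0,0,0],"offset":[-14.4,17.6,1.8],"gripper":0.3},{"rot":[0,0,0],"offset":[-14.4,17.6,1.8],"gripper":0.3},{"rot":[0,0,0],"offset":[-14.4,17.6,1.8],"gripper":0.3},{"rot":[0,0,0],"offset":[-14.4,17.6,1.8],"gripper":0.3},{"rot":[0,0,0],"offset":[-14.4,17.6,1.8],"gripper":0.3}])

```text
time_s: 1.55
position: [0.6058, 0.112, 0.241]
tcp_rot: [[0.186, 0.983, 0.002], [0.983, -0.186, 0.001], [0.001, 0.002, -1.0]]
force: [-0.6, 1.7, 0.4]
opening: 0.701
```

```bash
python3 -c "
from h import *
import cv2
c=viewer.capture('wrist');cv2.imwrite('pics/w1.png',cv2.convertScaleAbs(c['frame'][:,:,::-1],alpha=1.4,beta=15))
for y in(.185,.09,0): print(y,proj(c,bar(0,y,.094 if y>.1 else .076)).round(1))
print(proj(c,bar(0,.185,.056)))
for t in (0,6,12): 
  e=[bar(s*.021*np.cos(np.radians(t)),.185-s*.021*np.sin(np.radians(t)),.094) for s in(1,-1)];print(t,[proj(c,q).round(1).tolist() for q in e])
st();move(bar(0,.185,.09),Rdown(79.6))"
```

```text
0.185 [279.3 218.7]
0.09 [158.2 224.7]
0 [ 45.8 236.6]
[279.15230489 205.48965701]
0 [[282.4, 245.7], [276.1, 190.3]]
6 [[279.4, 245.9], [279.2, 190.2]]
12 [[276.4, 245.8], [282.3, 190.3]]
1.6 grasp [0.6038 0.114  0.1899] yaw 79.4 bar [-0.0005  0.185   0.1899] F [0.4 0.4 0.4] op 0.7
offset cm [-0.    0.05  9.99] rot [-0.  -0.1 -0.2]
```

View pics/w1.png

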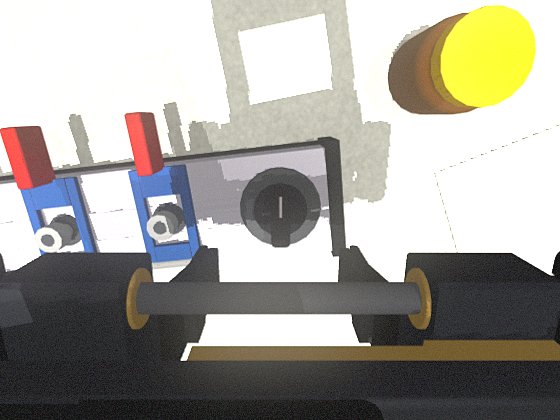

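Projection and picture agree to 1–4 px: the left base plate is at (280,206), and the mark at (281,197–217) is vertical, so the knob is at about 6°. Descending, then gripping.

arm_command(targets=[{"rot":[0,0,0],"offset":[0,0,5],"gripper":0.4},{"rot":[0,0,0],"offset":[0,0,8],"gripper":0.4},{"rot":[0,0,0],"offset":[0,0,10],"gripper":0.4},{"rot":[0,0,0],"offset":[0,0,10],"gripper":1},{"rot":[0,0,0],"offset":[0,0,10],"gripper":1},{"rot":[0,0,0],"offset":[0,0,10],"gripper":1},{"rot":[0,0,0],"offset":[0,0,10],"gripper":1},{"rot":[0,0,0],"offset":[0,0,10],"gripper":1}])

```text
time_s: 2.4
position: [0.6035, 0.116, 0.1429]
tcp_rot: [[0.181, 0.983, 0.003], [0.983, -0.181, 0.002], [0.002, 0.002, -1.0]]
force: [1.2, 0.4, 0.3]
opening: 0.232
```

```bash
python3 -c "
from h import *
st()"
```

```text
2.4 grasp [0.6037 0.1161 0.0919] yaw 79.6 bar [-0.0008  0.1871  0.0919] F [1.2 0.4 0.3] op 0.232
```

arm_command(targets=[{"rot":[0,0,0],"offset":[0,0,0],"gripper":1},{"rot":[0,0,0],"offset":[0,0,0],"gripper":1},{"rot":[0,0,0],"offset":[0,0,0],"gripper":1},{"rot":[0,0,0],"offset":[0,0,0],"gripper":1}])

```text
time_s: 2.8
position: [0.6032, 0.1142, 0.1428]
tcp_rot: [[0.18, 0.984, 0.001], [0.984, -0.18, -0.001], [-0.001, 0.001, -1.0]]
force: [-1.5, -5.8, 4.5]
opening: 0.162
```

```bash
python3 -c "
from h import *
st()"
```

```text
2.8 grasp [0.6033 0.1141 0.0918] yaw 79.6 bar [-0.001   0.1851  0.0918] F [-1.5 -5.8  4.5] op 0.162
```

arm_command(targets=[{"rot":[0,0,8],"offset":[0,0,0],"gripper":1},{"rot":[0,0,16],"offset":[0,0,0],"gripper":1},{"rot":[0,0,24],"offset":[0,0,0],"gripper":1},{"rot":[0,0,32],"offset":[0,0,0],"gripper":1},{"rot":[0,0,40],"offset":[0,0,0],"gripper":1},{"rot":[0,0,48],"offset":[0,0,0],"gripper":1},{"rot":[0,0,56],"offset":[0,0,0],"gripper":1},{"rot":[0,0,64],"offset":[0,0,0],"gripper":1}])

```text
time_s: 3.6
position: [0.6054, 0.1166, 0.1429]
tcp_rot: [[0.965, 0.262, 0.007], [0.262, -0.965, 0.003], [0.008, -0.001, -1.0]]
force: [4.3, 3.8, -1.3]
opening: 0.158
```

arm_command(targets=[{"rot":[0,0,5],"offset":[0,0,0],"gripper":1},{"rot":[0,0,8],"offset":[0,0,0],"gripper":1},{"rot":[0,0,11],"offset":[0,0,0],"gripper":1},{"rot":[0,0,13],"offset":[0,0,0],"gripper":1},{"rot":[0,0,13],"offset":[0,0,0],"gripper":1},{"rot":[0,0,13],"offset":[0,0,0],"gripper":1}])

```text
time_s: 4.2
position: [0.606, 0.1169, 0.1429]
tcp_rot: [[0.999, 0.047, 0.009], [0.047, -0.999, 0.003], [0.009, -0.002, -1.0]]
force: [4.4, 4.0, -1.7]
opening: 0.163
```

```bash
python3 -c "
from h import *
st();print(bot.read_state()['moment'])"
```

```text
4.2 grasp [0.6064 0.117  0.0919] yaw 2.7 bar [0.0019 0.1882 0.0919] F [ 4.4  4.  -1.7] op 0.163
[ 0.55829636 -0.68945522  0.74366508]
```

The moment about z is 0.74 N m, so the knob is at its stop. Releasing and rising.

arm_command(targets=[{"rot":[0,0,0],"offset":[0,0,0],"gripper":0.4},{"rot":[0,0,0],"offset":[0,0,0],"gripper":0.4},{"rot":[0,0,0],"offset":[0,0,0],"gripper":0.4},{"rot":[0,0,0],"offset":[0,0,-5],"gripper":0.4},{"rot":[0,0,0],"offset":[0,0,-10],"gripper":0.3},{"rot":[0,0,0],"offset":[0,0,-10],"gripper":0.3}])

```text
time_s: 4.8
position: [0.6066, 0.1156, 0.2484]
tcp_rot: [[0.999, 0.044, 0.014], [0.044, -0.999, 0.002], [0.014, -0.001, -1.0]]
force: [0.9, -0.5, 0.7]
opening: 0.622
```

```bash
python3 -c "
from h import *
st();move(bar(0,-.185,.19),Rdown(57.8))"
```

```text
4.8 grasp [0.6073 0.1157 0.1974] yaw 2.5 bar [0.0029 0.187  0.1974] F [ 0.9 -0.5  0.7] op 0.622
offset cm [-4.74 36.88  0.64] rot [  0.3  -0.8 -55.3]
```

arm_command(targets=[{"rot":[0,0,-55],"offset":[-4.7,36.9,0.6],"gripper":0.3},{"rot":[0,0,-55],"offset":[-4.7,36.9,0.6],"gripper":0.3},{"rot":[0,0,-55],"offset":[-4.7,36.9,0.6],"gripper":0.3},{"rot":[0,0,-55],"offset":[-4.7,36.9,0.6],"gripper":0.3},{"rot":[0,0,-55],"offset":[-4.7,36.9,0.6],"gripper":0.3},{"rot":[0,0,-55],"offset":[-4.7,36.9,0.6],"gripper":0.3},{"rot":[0,0,-55],"offset":[-4.7,36.9,0.6],"gripper":0.3},{"rot":[0,0,-55],"offset":[-4.7,36.9,0.6],"gripper":0.3}])

```text
time_s: 5.6
position: [0.5712, -0.2578, 0.2343]
tcp_rot: [[0.536, 0.844, -0.001], [0.844, -0.536, 0.002], [0.001, -0.002, -1.0]]
force: [0.9, 0.9, 0.1]
opening: 0.699
```

arm_command(targets=[{"rot":[0,0,0],"offset":[0,0,0],"gripper":0.3},{"rot":[0,0,0],"offset":[0,0,0],"gripper":0.3},{"rot":[0,0,0],"offset":[0,0,0],"gripper":0.3}])

```text
time_s: 5.9
position: [0.5718, -0.2538, 0.2344]
tcp_rot: [[0.536, 0.844, -0.001], [0.844, -0.536, 0.003], [0.002, -0.003, -1.0]]
force: [0.8, 0.5, 0.3]
opening: 0.701
```

```bash
python3 -c "
from h import *
import cv2
c=viewer.capture('wrist');cv2.imwrite('pics/w2.png',cv2.convertScaleAbs(c['frame'][:,:,::-1],alpha=1.4,beta=15))
for y,z in((-.185,.056),(-.185,.094),(-.09,.076)): print(y,proj(c,bar(0,y,z)).round(1))
for t in (22,28,34): 
  e=[bar(s*.021*np.cos(np.radians(t)),-.185-s*.021*np.sin(np.radians(t)),.094) for s in(0,-1)];print(t,[proj(c,q).round(1).tolist() for q in e])
st();move(bar(0,-.185,.09),Rdown(57.8))
c=viewer.capture('top');cv2.imwrite('pics/t2.png',cv2.convertScaleAbs(cv2.resize(c['frame'][175:260,220:430,::-1],None,fx=3.8,fy=3.8,interpolation=cv2.INTER_CUBIC),alpha=1.5,beta=20))"
```

```text
-0.185 [278.4 215.7]
-0.185 [278.5 230.4]
-0.09 [394.1 164.2]
22 [[278.5, 230.4], [275.4, 201.7]]
28 [[278.5, 230.4], [278.5, 201.6]]
34 [[278.5, 230.4], [281.7, 201.7]]
5.95 grasp [ 0.5721 -0.2532  0.1836] yaw 57.6 bar [-0.0038 -0.1836  0.1836] F [-0.   0.6 -0.1] op 0.699
offset cm [0.04 0.41 9.36] rot [-0.1 -0.1 -0.2]
```

View pics/w2.png

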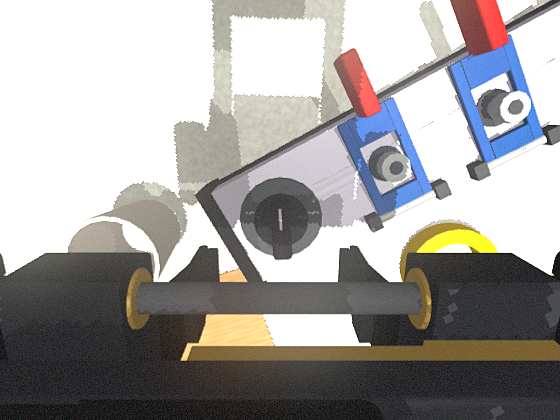

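View pics/t2.png

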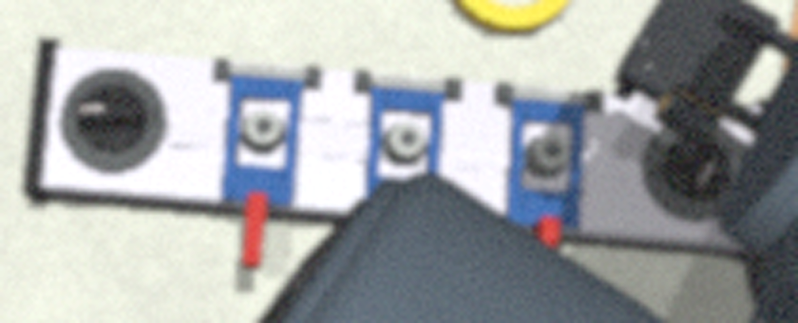

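The left knob's mark now lies along the bar, at its stop. In the wrist view the right knob's base is at (281,218) with the mark vertical, so it's at about 28° and lines up with the jaws. Descending and gripping.

arm_command(targets=[{"rot":[0,0,0],"offset":[0,0.4,5],"gripper":0.5},{"rot":[0,0,0],"offset":[0,0.4,8],"gripper":0.5},{"rot":[0,0,0],"offset":[0,0.4,9.3],"gripper":0.5},{"rot":[0,0,0],"offset":[0,0.4,9.3],"gripper":0.6},{"rot":[0,0,0],"offset":[0,0.4,9.3],"gripper":1},{"rot":[0,0,0],"offset":[0,0.4,9.3],"gripper":1},{"rot":[0,0,0],"offset":[0,0.4,9.3],"gripper":1},{"rot":[0,0,0],"offset":[0,0.4,9.3],"gripper":1}])

```text
time_s: 6.8
position: [0.5781, -0.2559, 0.1438]
tcp_rot: [[0.538, 0.843, 0.007], [0.843, -0.538, 0.003], [0.006, 0.004, -1.0]]
force: [4.3, 5.2, 3.1]
opening: 0.154
```

arm_command(targets=[{"rot":[0,0,0],"offset":[0,0,0],"gripper":1},{"rot":[0,0,0],"offset":[0,0,0],"gripper":1},{"rot":[0,0,0],"offset":[0,0,0],"gripper":1},{"rot":[0,0,0],"offset":[0,0,0],"gripper":1}])

```text
time_s: 7.2
position: [0.5781, -0.2558, 0.1438]
tcp_rot: [[0.538, 0.843, 0.006], [0.843, -0.538, 0.003], [0.006, 0.004, -1.0]]
force: [4.3, 5.7, 2.8]
opening: 0.16
```

```bash
python3 -c "
from h import *
st()"
```

```text
7.2 grasp [ 0.5785 -0.2557  0.0928] yaw 57.5 bar [ 0.0028 -0.1855  0.0928] F [4.3 5.7 2.8] op 0.16
```

Firmly gripped. Now turning 52° plus about 3° extra.

arm_command(targets=[{"rot":[0,0,8],"offset":[0,0,0],"gripper":1},{"rot":[0,0,16],"offset":[0,0,0],"gripper":1},{"rot":[0,0,24],"offset":[0,0,0],"gripper":1},{"rot":[0,0,32],"offset":[0,0,0],"gripper":1},{"rot":[0,0,40],"offset":[0,0,0],"gripper":1},{"rot":[0,0,47],"offset":[0,0,0],"gripper":1},{"rot":[0,0,52],"offset":[0,0,0],"gripper":1},{"rot":[0,0,55],"offset":[0,0,0],"gripper":1}])

```text
time_s: 8.0
position: [0.5784, -0.2556, 0.1438]
tcp_rot: [[0.999, 0.043, 0.007], [0.043, -0.999, 0.002], [0.007, -0.002, -1.0]]
force: [5.8, 5.9, 2.2]
opening: 0.165
```

arm_command(targets=[{"rot":[0,0,0],"offset":[0,0,0],"gripper":1},{"rot":[0,0,0],"offset":[0,0,0],"gripper":1},{"rot":[0,0,0],"offset":[0,0,0],"gripper":1}])

```text
time_s: 8.3
position: [0.5784, -0.2556, 0.1438]
tcp_rot: [[0.999, 0.047, 0.007], [0.047, -0.999, 0.002], [0.007, -0.002, -1.0]]
force: [5.3, 6.2, 1.5]
opening: 0.16
```

```bash
python3 -c "
from h import *
st();print(bot.read_state()['moment'])"
```

```text
8.3 grasp [ 0.5787 -0.2555  0.0928] yaw 2.7 bar [ 0.003  -0.1854  0.0928] F [5.3 6.2 1.5] op 0.16
[ 0.94260048 -0.81608181  0.65895617]
```

Moment 0.66 N m: the right knob is at its stop too. Releasing, rising and heading to bolt 3.

arm_command(targets=[{"rot":[0,0,0],"offset":[0,0,0],"gripper":0.4},{"rot":[0,0,0],"offset":[0,0,0],"gripper":0.4},{"rot":[0,0,0],"offset":[0,0,0],"gripper":0.4},{"rot":[0,0,0],"offset":[0,0,-4],"gripper":0.4},{"rot":[0,0,0],"offset":[0,0,-7],"gripper":0.4},{"rot":[0,0,0],"offset":[0,0,-7],"gripper":0.4}])

```text
time_s: 8.9
position: [0.5778, -0.259, 0.2166]
tcp_rot: [[0.999, 0.044, 0.008], [0.044, -0.999, -0.004], [0.008, 0.004, -1.0]]
force: [-0.1, -1.2, -0.8]
opening: 0.573
```

```bash
python3 -c "
from h import *
st();move(bar(0.001,-.09,.125),Rdown(85.6))"
```

```text
8.9 grasp [ 0.5782 -0.2592  0.1657] yaw 2.5 bar [ 0.0028 -0.1891  0.1657] F [-0.1 -1.2 -0.8] op 0.573
offset cm [ 1.03 -9.85  4.03] rot [  0.5  -0.2 -83.1]
```

arm_command(targets=[{"rot":[0,0,-83],"offset":[1.0,-9.8,0],"gripper":1},{"rot":[0,0,-83],"offset":[1.0,-9.8,0],"gripper":1},{"rot":[0,0,-83],"offset":[1.0,-9.8,0],"gripper":1},{"rot":[0,0,-83],"offset":[1.0,-9.8,0],"gripper":1},{"rot":[0,0,-83],"offset":[1.0,-9.8,0],"gripper":1},{"rot":[0,0,-83],"offset":[1.0,-9.8,0],"gripper":1},{"rot":[0,0,-83],"offset":[1.0,-9.8,0],"gripper":1},{"rot":[0,0,-83],"offset":[1.0,-9.8,0],"gripper":1}])

```text
time_s: 9.7
position: [0.5807, -0.1589, 0.2112]
tcp_rot: [[0.315, 0.949, -0.001], [0.949, -0.315, 0.002], [0.002, -0.002, -1.0]]
force: [0.8, -0.3, -0.1]
opening: 0.021
```

arm_command(targets=[{"rot":[0,0,-9],"offset":[0,0,0],"gripper":1},{"rot":[0,0,-14],"offset":[0,0,2],"gripper":1},{"rot":[0,0,-14],"offset":[0,0,4],"gripper":1},{"rot":[0,0,-14],"offset":[0,0,4],"gripper":1},{"rot":[0,0,-14],"offset":[0,0,4],"gripper":1},{"rot":[0,0,-14],"offset":[0,0,4],"gripper":1}])

```text
time_s: 10.3
position: [0.5818, -0.159, 0.1728]
tcp_rot: [[0.082, 0.997, 0.001], [0.997, -0.082, 0.001], [0.001, 0.001, -1.0]]
force: [-0.2, -0.2, 0.4]
opening: 0.004
```

```bash
python3 -c "
from h import *
st();move(bar(0.001,-.09,.095),Rdown(85.6))"
```

```text
10.3 grasp [ 0.5819 -0.159   0.1218] yaw 85.3 bar [-0.0012 -0.0888  0.1218] F [-0.2 -0.2  0.4] op 0.004
offset cm [-0.11  0.23  2.68] rot [ 0.1 -0.1 -0.3]
```

arm_command(targets=[{"rot":[0,0,0],"offset":[-0.1,0.2,1.5],"gripper":1},{"rot":[0,0,0],"offset":[-0.1,0.2,2.2],"gripper":1},{"rot":[0,0,0],"offset":[-0.1,0.2,2.5],"gripper":1},{"rot":[0,0,0],"offset":[-0.1,0.2,2.7],"gripper":1},{"rot":[0,0,0],"offset":[-0.1,0.2,2.8],"gripper":1},{"rot":[0,0,0],"offset":[-0.1,0.2,2.9],"gripper":1},{"rot":[0,0,0],"offset":[-0.1,0.2,3.0],"gripper":1},{"rot":[0,0,0],"offset":[-0.1,0.2,3.0],"gripper":1}])

```text
time_s: 11.1
position: [0.5834, -0.1598, 0.1422]
tcp_rot: [[0.082, 0.997, 0.001], [0.997, -0.082, 0.002], [0.002, 0.001, -1.0]]
force: [-0.6, 1.4, 0.1]
opening: 0.003
```

```bash
python3 -c "
from h import *
st()"
```

```text
11.1 grasp [ 0.5835 -0.1597  0.0912] yaw 85.3 bar [ 0.0004 -0.0894  0.0912] F [-0.6  1.4  0.1] op 0.003
```

arm_command(targets=[{"rot":[0,0,0],"offset":[0,0,0.2],"gripper":1},{"rot":[0,0,0],"offset":[0,0,0.3],"gripper":1},{"rot":[0,0,0],"offset":[0,0,0.4],"gripper":1},{"rot":[0,0,0],"offset":[0,0,0.5],"gripper":1},{"rot":[0,0,0],"offset":[0,0,0.5],"gripper":1}])

```text
time_s: 11.6
position: [0.5837, -0.1599, 0.1381]
tcp_rot: [[0.082, 0.997, 0.001], [0.997, -0.082, 0.001], [0.001, 0.001, -1.0]]
force: [-1.6, 0.8, 8.0]
opening: 0.007
```

```bash
python3 -c "
from h import *
st()
import cv2
c=viewer.capture('side');cv2.imwrite('pics/s3.png',cv2.resize(c['frame'][200:340,230:390,::-1],None,fx=4,fy=4,interpolation=cv2.INTER_CUBIC))"
```

```text
11.6 grasp [ 0.5838 -0.1598  0.0871] yaw 85.3 bar [ 0.0007 -0.0895  0.0871] F [-1.6  0.8  8. ] op 0.007
```

View pics/s3.png

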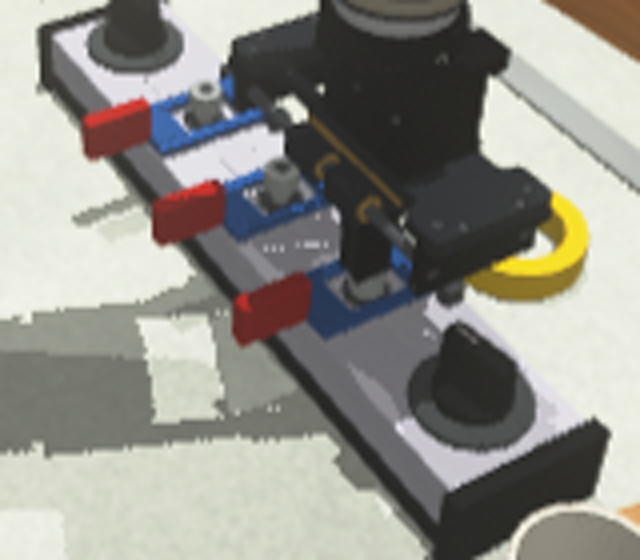

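Bolt 3 dropped: at 8 N the tip is at z=68.1 mm, which is exactly 8 mm down, and the picture shows bolt 3's head at (370,285) sitting lower than the others. Next is tab 3.

arm_command(targets=[{"rot":[0,0,0],"offset":[0,0,-3],"gripper":1},{"rot":[0,0,0],"offset":[0,0,-6],"gripper":0.5},{"rot":[0,0,0],"offset":[0,-3,-6],"gripper":0.5},{"rot":[0,0,0],"offset":[0,-6.5,-6],"gripper":0.5},{"rot":[0,0,0],"offset":[0,-6.5,-6],"gripper":0.5},{"rot":[0,0,0],"offset":[0,-6.5,-6],"gripper":0.5},{"rot":[0,0,0],"offset":[0,-6.5,-6],"gripper":0.5},{"rot":[0,0,0],"offset":[0,-6.5,-6],"gripper":0.5}])

```text
time_s: 12.45
position: [0.52, -0.1551, 0.1971]
tcp_rot: [[0.081, 0.997, 0.002], [0.997, -0.081, 0.001], [0.001, 0.002, -1.0]]
force: [1.0, -0.0, -0.2]
opening: 0.479
```

```bash
python3 -c "
from h import *
import cv2
c=viewer.capture('wrist');cv2.imwrite('pics/w4.png',cv2.convertScaleAbs(c['frame'][:,:,::-1],alpha=1.4,beta=15))
for x in(-.0875,-.0425):print(proj(c,bar(x,-.09,.083)).round(1))
st();move(bar(-.065,-.09,.071),Rdown(85.6))"
```

```text
[276.3 199. ]
[276.6 266.6]
12.5 grasp [ 0.5198 -0.1549  0.1461] yaw 85.3 bar [-0.0634 -0.0896  0.1461] F [-0.5  0.   0.8] op 0.49
offset cm [-0.05 -0.16  7.51] rot [ 0.1 -0.1 -0.3]
```

View pics/w4.png

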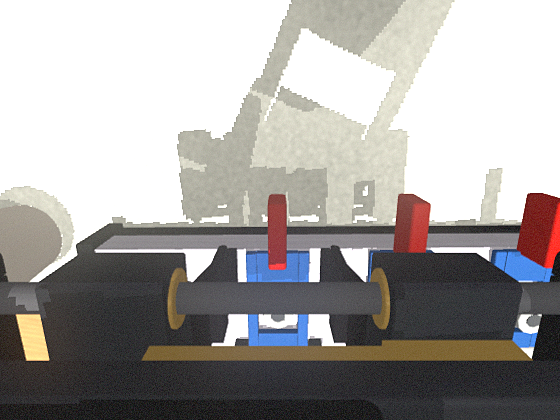

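The tab sits midway between the fingers, with its top from (277,195) to (278,268); the prediction was (276,199)–(277,267). Descending to pinch it.

arm_command(targets=[{"rot":[0,0,0],"offset":[0,-0.1,4],"gripper":0.5},{"rot":[0,0,0],"offset":[0,-0.1,6],"gripper":0.5},{"rot":[0,0,0],"offset":[0,-0.1,7.5],"gripper":0.5},{"rot":[0,0,0],"offset":[0,-0.1,7.5],"gripper":0.6},{"rot":[0,0,0],"offset":[0,-0.1,7.5],"gripper":1},{"rot":[0,0,0],"offset":[0,-0.1,7.5],"gripper":1},{"rot":[0,0,0],"offset":[0,-0.1,7.5],"gripper":1},{"rot":[0,0,0],"offset":[0,-0.1,7.5],"gripper":1}])

```text
time_s: 13.3
position: [0.5181, -0.1556, 0.1231]
tcp_rot: [[0.08, 0.997, 0.002], [0.997, -0.08, -0.002], [-0.001, 0.002, -1.0]]
force: [-3.8, -6.3, -0.9]
opening: 0.133
```

arm_command(targets=[{"rot":[0,0,0],"offset":[0,0,0],"gripper":1},{"rot":[0,0,0],"offset":[0,0,0],"gripper":1},{"rot":[0,0,0],"offset":[0,0,0],"gripper":1},{"rot":[0,0,0],"offset":[0,0,0],"gripper":1}])

```text
time_s: 13.7
position: [0.5181, -0.1557, 0.123]
tcp_rot: [[0.081, 0.997, 0.002], [0.997, -0.081, -0.001], [-0.001, 0.002, -1.0]]
force: [-2.0, -4.9, 1.9]
opening: 0.136
```

```bash
python3 -c "
from h import *
st();s=bot.read_state();print(s['joint_positions'])
R0=np.array(s['tcp_rot']);p=s['position'];H=bar(.035,-.09,.056)
for t in range(6,55,6):
  Q=Ro.from_rotvec(np.radians(t)*Rb[:,1]).as_matrix()
  print(t,(100*R0.T@(H+Q@(p-H)-p)).round(2),Ro.from_matrix(R0.T@Q@R0).as_rotvec(degrees=True).round(1))"
```

```text
13.7 grasp [ 0.5182 -0.1557  0.072 ] yaw 85.4 bar [-0.065  -0.0905  0.072 ] F [-2.  -4.9  1.9] op 0.136
[-2.85683954e+01  3.86562796e+01  1.01764054e+02  2.01948644e-02
  3.94484134e+01 -1.13957799e+02]
6 [ 0.    0.76 -1.01] [ 6. -0. -0.]
12 [ 0.    1.62 -1.93] [12. -0. -0.]
18 [ 0.01  2.57 -2.76] [18.  -0.1 -0. ]
24 [ 0.01  3.6  -3.48] [24.  -0.1 -0. ]
30 [ 0.01  4.7  -4.1 ] [30.  -0.1 -0. ]
36 [ 0.02  5.86 -4.59] [36.  -0.1 -0. ]
42 [ 0.02  7.07 -4.96] [42.  -0.1 -0. ]
48 [ 0.02  8.3  -5.2 ] [48.  -0.2 -0. ]
54 [ 0.03  9.56 -5.32] [54.  -0.2 -0. ]
```

arm_command(targets=[{"rot":[6,0,0],"offset":[0,0.76,-1.01],"gripper":1},{"rot":[12,0,0],"offset":[0,1.62,-1.93],"gripper":1},{"rot":[18,0,0],"offset":[0,2.57,-2.76],"gripper":1},{"rot":[24,0,0],"offset":[0,3.6,-3.48],"gripper":1},{"rot":[24,0,0],"offset":[0,3.6,-3.48],"gripper":1},{"rot":[24,0,0],"offset":[0,3.6,-3.48],"gripper":1}])

```text
time_s: 14.3
position: [0.5536, -0.1585, 0.1576]
tcp_rot: [[0.08, 0.91, -0.406], [0.997, -0.073, 0.032], [-0.001, -0.407, -0.913]]
force: [-2.7, -3.5, 3.8]
opening: 0.137
```

```bash
python3 -c "
from h import *
st();s=bot.read_state();print(np.round(s['joint_positions'],1))
R0=np.array(s['tcp_rot']);p=s['position'];H=bar(.035,-.09,.056)
print(np.degrees(np.arccos(-R0[2,2])))
for t in range(6,31,6):
  Q=Ro.from_rotvec(np.radians(t)*Rb[:,1]).as_matrix()
  print(t,(100*R0.T@(H+Q@(p-H)-p)).round(2),Ro.from_matrix(R0.T@Q@R0).as_rotvec(degrees=True).round(1))"
```

```text
14.3 grasp [ 0.5328 -0.1568  0.1111] yaw 85.4 bar [-0.0503 -0.0905  0.1111] F [-2.7 -3.5  3.8] op 0.137
[ -23.9   44.3   81.6   -8.    77.  -105.9]
24.034404557000293
6 [ 0.    0.75 -1.01] [ 6. -0.  0.]
12 [ 0.    1.6  -1.94] [12. -0.  0.]
18 [ 0.01  2.55 -2.77] [18.  -0.1  0. ]
24 [ 0.01  3.57 -3.51] [24.  -0.1  0. ]
30 [ 0.01  4.67 -4.13] [30.  -0.1  0. ]
```

Tracking well with low forces. Continuing to about 48°.

arm_command(targets=[{"rot":[6,0,0],"offset":[0,0.75,-1.01],"gripper":1},{"rot":[12,0,0],"offset":[0,1.6,-1.94],"gripper":1},{"rot":[18,0,0],"offset":[0,2.55,-2.77],"gripper":1},{"rot":[24,0,0],"offset":[0,3.57,-3.51],"gripper":1},{"rot":[24,0,0],"offset":[0,3.57,-3.51],"gripper":1},{"rot":[24,0,0],"offset":[0,3.57,-3.51],"gripper":1},{"rot":[24,0,0],"offset":[0,3.57,-3.51],"gripper":1},{"rot":[24,0,0],"offset":[0,3.57,-3.51],"gripper":1}])

```text
time_s: 15.1
position: [0.5996, -0.1621, 0.1751]
tcp_rot: [[0.081, 0.666, -0.741], [0.997, -0.055, 0.06], [-0.0, -0.744, -0.668]]
force: [-3.0, -4.9, 2.6]
opening: 0.134
```

```bash
python3 -c "
from h import *
import cv2
st();s=bot.read_state();print(np.round(s['joint_positions'],1),np.round(s['qvel'],2))
print(np.degrees(np.arccos(-np.array(s['tcp_rot'])[2,2])))
a=viewer.capture('side')['frame'][190:350,220:400,::-1]
cv2.imwrite('pics/s5.png',cv2.resize(a,None,fx=3.7,fy=3.7,interpolation=cv2.INTER_CUBIC))"
```

```text
15.1 grasp [ 0.5618 -0.159   0.141 ] yaw 85.3 bar [-0.0213 -0.0905  0.141 ] F [-3.  -4.9  2.6] op 0.134
[ -20.9   55.5   60.5  -12.8  110.4 -105.5] [ 0.02  0.09  0.02  0.01 -0.22  0.09]
48.05085926753879
```

View pics/s5.png

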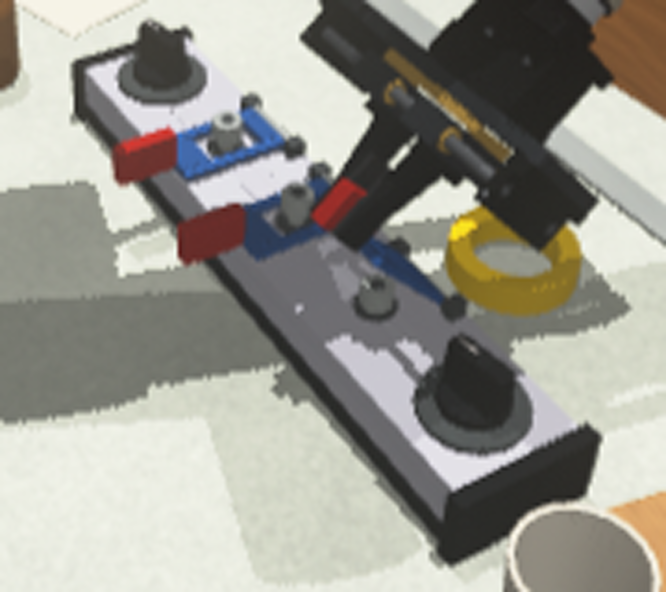

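The picture shows cap 3 raised with its red tab in the fingers at (340,205) and bolt 3 sunk at (377,298). Caps 1 and 2 are flat, and both knobs lie along the bar. Handing in.

```bash
python3 -c "
from rig import ticket
print(ticket.hand_in())"
```

```text
the job is handed in; nothing more can be done
None
```

I finished the task and handed it in at about 15 s of robot time. No verdict was reported.

- **Knobs:** I turned the left knob, then the right one, clockwise to their stops. At each stop the moment about z was about 0.7 N m, well above the knob's 0.06 N m friction. In the pictures both grips lie along the bar.
- **Loose bolt:** I tapped bolt 3 first and it was the loose one. It went down 8 mm to its stop, holding at 8 N with the fingertips at 68 mm, so I did not tap bolts 1 and 2.
- **Cap:** I pinched tab 3 and lifted it along the hinge arc. The tool is tilted 48° and the fingers are still closed on the tab, at about 11.7 mm against its 12 mm. The last picture shows cap 3 open, with caps 1 and 2 flat.
- **Jar, cup and tape roll:** I never touched them. The tape roll looks in place in the last picture; the jar and cup are only partly in it.

No check failed or disagreed. The scene positions matched the wrist pictures to within about 2–3 mm.

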